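# Close the sauce warmer's drain with the T-key

## Task

Close the sauce warmer's drain valve before it is filled: take the T-key from its blue holder, lower it down the warmer's service shaft, feel for the square stem at the bottom until the key drops fully onto it, and turn it clockwise (seen from above) to the stop. Then lift the key out, stand it upright in its blue holder again and let go. Be gentle - never press down on the stem with more than about 15 N, and do not force it past its stops - and leave everything else on the table where it is.

Things in the scene. Friction and masses are not known exactly. Their poses are not given: they have to be found in the camera images.
- key_grip (a point): Centre of the red cross bar of the loose steel T-key. The bar is 90 mm long (this point's x), 14 mm wide (y), 14 mm high (z, up when upright). A round shank, 12 mm thick, hangs below its middle; the key's lower end, its socket's mouth, is 160 mm below this point along -z. Weight about 0.3 kg. At the start it stands upright in the blue holder.
- key_mouth (a point): Centre of the open lower end of the T-key's socket, on the key's axis, 160 mm below the bar's centre; axes as key_grip. The socket head is 24 mm square outside and 32 mm tall; its square hole is 16 mm wide and 22 mm deep, sides along x and y.
- warmer: Sauce warmer: a fixed steel box 130 mm high, thermostat knob and spout on its front (-x) face. Origin on the table, below the service shaft's axis; z up. The box reaches from there 50 mm to -x, 210 mm to +x, 110 mm to either side. On top a round aluminium lid, centre 125 mm to +x, its knob 37 mm above the box, and near the corner at +x, +y a small loose white cup 35 mm high.
- shaft_mouth (a point): Centre of the open top of the warmer's vertical service shaft, edged by a thin black rim, 130 mm above the table; axes as warmer. The shaft is 40 mm square (sides along x and y) and 122 mm deep. A key resting unmatched on the stem has its mouth 94 to 98 mm below this point; dropped fully home on it 116 mm (deeper than 111 mm counts as home).
- shaft_floor (a point): Bottom of the shaft on its axis, 122 mm below its mouth. Here stands the brass stem, up to 1.5 mm off the axis: 14 mm square, 24 mm tall, with a 4 mm round tapered tip on top. How the square is turned is not measured and differs each time: under light pressure (about 6 N) turn the key slowly until the corners match (at most a quarter turn one way) and it drops 18 mm.
- stem (a joint): Turn of the drain valve's stem, rad: 0 fully open (a hard stop too), growing clockwise seen from above, 1.05 at the hard stop (drain closed). It starts between 0 and 0.3, turns against a steady friction of about 0.1 N m and stays where it is left; keep the turning moment below 0.4 N m at the stops. Its value does not tell how the square's sides lie.
- holder_floor (a point): Centre of the inner floor of the T-key's holder, a fixed blue square tube on a black 80 mm foot; z up. This floor is 8 mm above the table; the hole is 37 mm square (sides along this point's x and y) and 82 mm deep, its rim 90 mm above the table. The key's socket end stands on this floor.

How it is judged:
On the way, in this order (a step that is already met when the one before it is completed fails the run):
1. the key's socket is seated over the square stem at the bottom of the shaft (z of key_mouth in the frame of shaft_mouth below -0.111 m and horizontal distance between key_mouth and shaft_mouth below 0.008 m), for 0.1 s.
2. the stem is turned clockwise to its stop with the key on it (value of joint stem above 0.96 rad and z of key_mouth in the frame of shaft_mouth below -0.108 m and horizontal distance between key_mouth and shaft_mouth below 0.008 m), for 0.1 s.
At the end, for the whole second after the job is handed in: The stem is turned to its stop (joint above 0.95 of 1.05 rad); the T-key stands in its blue holder, mouth within 14 mm of the holder's axis and within 8 mm of its floor, upright within 0.2 rad, at rest, let go (value of joint stem above 0.95 rad and horizontal distance between key_mouth and holder_floor below 0.014 m and z of key_mouth in the frame of holder_floor below 0.008 m and angle between key_grip's own z axis and vertical below 0.2 rad and linear speed of key below 0.02 m/s); the robot touches nothing.
It fails at once if the key is pressed down on the stem with more than 20 N (resting on its top, or bottomed on its tip) ((contact force between key and core above 20 N and z of key_mouth in the frame of shaft_mouth above -0.101 m) or contact force between key and stem_c1 above 20 N).
It fails at once if the stem is wrenched against a stop (more than 80 N between key and stem, about 0.5 N m; turning it takes about 0.1 N m) (contact force between key and core above 80 N).
It fails at once if the key is knocked against the warmer with more than 30 N (contact force between key and warmer above 30 N).
It fails at once if the warmer is hit by the arm (contact force between the arm and warmer above 20 N).
It fails at once if a bystander (bottle, cup, lid, spatula, jar or tin) is moved by more than 30 mm (distance of any of bottle_a, bottle_b, portion_cup, jar_lid, spatula, pepper_jar, tin from where it was at the start of the episode above 0.03 m).
It also fails if it takes over 72 s, if anything falls off the work surface, if the arm or the gripper's body presses on something with over 40 N, if the wrist force passes 120 N, or if a joint passes its speed limit or range.

## Robot

A 6-joint arm with a two-finger parallel gripper is mounted at the origin on the work surface. World frame = base frame: x ahead of the robot, y to its left, z up, the work surface at z = 0. Lengths are in m, angles in rad, forces in N, time in s.
With the tool pointing down it reaches from about 0.25 to 0.775 m from the base axis. Payload 4 kg.
Tool frame: the origin (TCP) lies on the centre line of the jaws, within the pads' length; the fingertips stand 11 mm ahead of it and the grasp point (between the pads) lies 8 mm behind it; x points along the fingers, y is the direction in which the jaws open and shut, and the axes are right-handed (so a half turn about x gives the same grasp; the last joint's range is limited). The gripper opens to 94 mm and grips with 3 to 60 N. Pads are 16 mm wide; open, the fingers measure 119 mm over their backs; the gripper's body (75 mm by 177 mm) begins 78 mm behind the grasp point.
Start: joints at [1.203, 0.087, 1.371, -0, 1.684, -0.103], TCP at [0.144, 0.531, 0.188] pointing down, gripper open.
Joint ranges: [-3.1, 3.1], [-0.76, 2.03], [0.27, 2.55], [-1.08, 4.22], [0.17, 2.65], [-2.57, 2.57]. Speed limits (rad/s): [2.79, 2.79, 3.14, 3.14, 3.14, 3.14].

## Interface

Orientations are given as a rotation vector (axis times angle).
In Python, from workcell import r gives the robot as it stands. The module is installed in compiled form; this text tells all that it offers.
- The arm moves only by the tool servo_tool, never from a script. Its argument "steps" is a list of rows, each an object of numbers: "x", "y", "z": the shift along the tool's x, y, z in m; "twist": the turn about the tool's x in degrees; "gripper": the finger opening in m, from 0 to 0.094. In form: [{"x": .., "y": .., "z": .., "twist": .., "gripper": ..}, ...]. A call has 1 to 20 rows; each row shifts and turns the commanded pose from where the row before left it, along the tool's axes as they then stand; what a row does not reach is not made up. A row lasts 1/8 s, in which the tool goes at most 62.5 mm and 10.7 degrees, less where a joint would pass 70% of its speed; a pose out of reach is approached as far as the arm can. A call is refused whole if a number of a shift passes 0.0625 or a number of a turn 10.7, either way. A call with a gripper value outside its range is refused whole. The fingers move at their own pace and stop on an object; the grip force is fixed at half the most. Time passes only in rows, so rows that do not move let the fingers close. It gives the time, the measured TCP pose, the force and the opening at its end, in the units of the state.
- r.get_obs(): the state, without advancing time (a new reading comes with each control period).
- r.grab_frame(name): name is "scene" or "top" or "wrist"; returns a dict with "color" (384x512x3 uint8, red, green, blue), "depth" (384x512 float32, m along the optical axis (not along the pixel's ray), 0 where there is no reading), "fx", "fy", "cx", "cy" (pixels), "eye" and "orientation" of the camera in the world. Camera axes: x right, y up, looking along -z (the intrinsics and any distortion apply to the point x, -y, -z); pixel columns grow to the right and rows downward; lengths in m; the calibration is good to about 2 mm. A picture is of the moment at which its call begins.
- r.job_done(): hands the job in, once; it reports no verdict.
Trained networks look in the newest picture that a camera, given by its name, has taken for a name from the list of things; names that differ only in an ending like _2 or _b are one class to them, and where a whole thing is asked for, a point or a joint stands for the part that bears it (a point fixed in the world has none). Each returns a list of dicts, best first, with "p" (0 to 1); they miss things now and then, are a little off and sometimes report something else, mostly with a low value. They report only what shows in the picture. A call takes as long as a camera call.
- r.look_for(camera, name): "extent" ([left, top, width, height] in pixels, round what is visible of it).
- r.regions_of(camera, name): "pixels" (384x512 bool, what is visible of it) and "extent" ([left, top, width, height] in pixels, round what is visible of it).
- r.tip_of(camera, name): "xy" ([column, row] in pixels: a listed point, or the origin of a listed thing).
The state is a dict: "t": time; "joints": joint angles; "joint_vel": joint speeds; "effort": joint torques, N m; "tool_pos": TCP position; "tool_rot": TCP orientation; "contact_force": force on the tool from outside, world axes, zero at the start; "ft_torque": the same for the moment, N m; "finger_gap": finger opening in m.
Only numpy, scipy, OpenCV 4.12 (cv2) and the standard library are available. Lean on these libraries where they do the work, as an engineer would, in place of code of your own. Each camera call takes 0.05 s, during which the arm holds its last target. There are 200 camera calls.

## Working session

There is one attempt and no reset: what is moved stays moved. The work goes in short steps, Python scripts to look and compute and a tool call to move; the robot and the scene stay as the last step left them, time stands still between calls to the robot, and variables do not carry over. Pictures are saved under pics/ and viewed, about 8 in all and at most 12, crops included, and the job is handed in when it is done.

Besides the shell and the picture viewer there is one more tool, called after "Emit:" by a JSON object that holds its "method" and its "body". servo_tool: Moves the arm, as the interface text tells. Its arguments: {"type":"object","properties":{"steps":{"type":"array","items":{"type":"object","properties":{"x":{"type":"number"},"y":{"type":"number"},"z":{"type":"number"},"twist":{"type":"number"},"gripper":{"type":"number"}}}}},"required":["steps"]}

```bash
mkdir -p pics
cat > h.py <<'E'
import numpy as np, cv2
from scipy.spatial.transform import Rotation as R
from workcell import r
def save(f,n): cv2.imwrite('pics/'+n,f['color'][:,:,::-1])
def cloud(f):
    v,u=np.mgrid[0:384,0:512]; d=f['depth']
    c=np.stack([(u-f['cx'])/f['fx']*d,-(v-f['cy'])/f['fy']*d,-d],-1)
    o=np.array(f['orientation'],float)
    M=R.from_rotvec(o).as_matrix() if o.size==3 else (o if o.shape==(3,3) else None)
    return c@M.T+np.array(f['eye']), d>0
E
python3 - <<'E'
from h import *
s=r.get_obs(); print({k:np.round(v,3) for k,v in s.items()}); print(R.from_rotvec(s['tool_rot']).as_matrix().round(3))
out=[]
for c in ['scene','top']:
    f=r.grab_frame(c); save(f,c+'0.png'); P,ok=cloud(f); np.savez(c+'0.npz',P=P,ok=ok,c=f['color'])
    print(c,f['eye'],f['orientation'],f['fx'],f['cx'],f['cy'])
    for n in ['key_grip','shaft_mouth','holder_floor','warmer']:
        for t in r.tip_of(c,n)[:2]:
            u,v=np.round(t['xy']).astype(int)
            print(n,t['p'],t['xy'],P[min(v,383),min(u,511)].round(4) if 0<=v<384 and 0<=u<512 else '')
    out.append(f['color'])
cv2.imwrite('pics/both.png',cv2.resize(np.vstack(out)[:,:,::-1],(512,768))[:, :])
E
```

```text
{'t': np.float64(0.0), 'joints': array([ 1.203,  0.088,  1.372, -0.   ,  1.684, -0.103]), 'joint_vel': array([ 0.001,  0.002, -0.001, -0.001,  0.   ,  0.001]), 'effort': array([ 1.0000e-03, -3.4018e+01, -3.0243e+01,  7.2000e-02,  3.3000e-02,
       -0.0000e+00]), 'tool_pos': array([0.144, 0.53 , 0.187]), 'tool_rot': array([ 0.206,  1.561, -0.21 ]), 'contact_force': array([-0.588, -0.419, -1.171]), 'ft_torque': array([-0.025,  0.025, -0.019]), 'finger_gap': np.float64(0.094)}
[[-0.001  0.262  0.965]
 [-0.002  0.965 -0.262]
 [-1.    -0.002 -0.   ]]
scene [ 0.90804489 -0.09332918  0.80022302] [0.45049642 0.34872943 1.30420317] 359.2084061008007 251.97663734021125 191.39695460437437
key_grip 0.77 [149.3, 206.2] [ 0.539  -0.2101  0.1747]
key_grip 0.59 [169.6, 237.0] [ 0.5556 -0.1948  0.0499]
shaft_mouth 0.66 [320.1, 188.4] [0.5404 0.1559 0.1053]
holder_floor 0.87 [168.6, 233.1] [ 0.5558 -0.1928  0.0716]
warmer 0.69 [313.4, 217.2] [0.6156 0.1109 0.1271]
top [0.46104177 0.00565767 0.86879677] [ 0.02967882 -0.08269065 -1.56187144] 415.8485479360273 250.2719611365637 191.2009372912357
key_grip 0.93 [361.7, 180.4] [ 0.5317 -0.2066  0.1752]
shaft_mouth 0.62 [161.8, 162.2] [0.5803 0.1581 0.0194]
warmer 0.57 [170.6, 170.5] [0.5618 0.1366 0.0378]
```

View pics/top0.png

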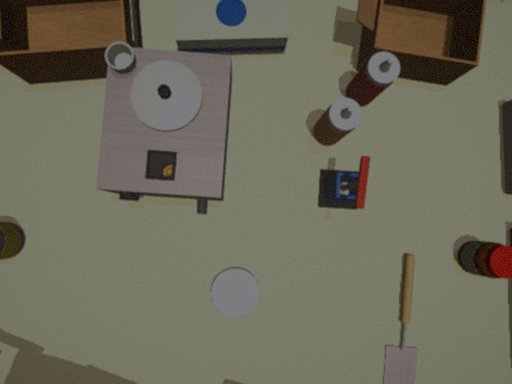

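View pics/scene0.png

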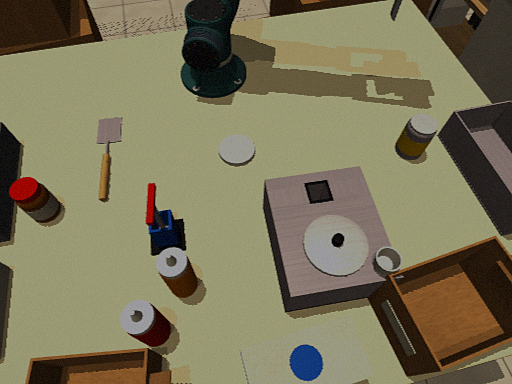

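The top view shows the key bar at (363,182), roughly along world x, in its holder at (345,187). The shaft is at (161,165), and two bottles stand near the holder. Next I'll measure these from the clouds.

Run:
```python
from h import *
def rect(p): 
    (c,s,a)=cv2.minAreaRect((p*1000).astype(np.float32)); return np.round(c,1),np.round(s,1),round(a,1)
for c in ['scene','top']:
    z=np.load(c+'0.npz');P,ok,C=z['P'],z['ok'],z['c'].astype(int)
    near=(abs(P[...,0]-.54)<.1)&(abs(P[...,1]+.2)<.08)&ok
    red=near&(C[...,0]>110)&(C[...,1]<60)&(C[...,2]<60)
    p=P[red]; print(c,'red',len(p),rect(p[:,:2]),np.percentile(p[:,2],[2,50,98]).round(3))
    t=p[p[:,2]>np.percentile(p[:,2],90)-.004]; e=np.linalg.svd(t-t.mean(0))[2][0]; print(' top',t.mean(0).round(4),e.round(3),len(t), rect(t[:,:2]))
    bl=near&(C[...,2]>90)&(C[...,0]<70)&(P[...,2]>.084)&(P[...,2]<.096)
    p=P[bl]; print(' blue',len(p),rect(p[:,:2]) if len(p)>3 else '',np.median(p[:,2]) if len(p) else '')
    ft=near&(C.max(-1)<50)&(P[...,2]<.02)&(P[...,2]>.003); p=P[ft]; print(' foot',len(p),rect(p[:,:2]))
    top=ok&(abs(P[...,2]-.13)<.006)&(P[...,0]>.45)&(P[...,1]>-.02)&(P[...,1]<.35); p=P[top]; print(' box',len(p),rect(p[:,:2]),np.median(p[:,2]))
    # shaft hole: non-top pixels enclosed within
    m=top.astype(np.uint8); n,l,st,ce=cv2.connectedComponentsWithStats(1-m)
    for i in range(1,n):
        if 60<st[i,4]<3000:
            b=cv2.dilate((l==i).astype(np.uint8),np.ones((3,3)))*m; q=P[b>0]
            if len(q)>10: print('  hole',st[i],rect(q[:,:2]),np.median(q[:,2]).round(3))
    bo=ok&(P[...,2]>.1)&(P[...,1]<0)&(P[...,0]>.5)&(P[...,1]>-.4)&(P[...,0]<.9)&~red
    n,l,st,ce=cv2.connectedComponentsWithStats(bo.astype(np.uint8))
    for i in range(1,n):
        if st[i,4]>80: q=P[l==i]; print('  tall',st[i,:5],np.median(q,0).round(3),q.max(0).round(3),q.min(0).round(3))
```

```text
scene red 243 (array([ 529.5, -207.5]), array([12.1, 88.8]), 81.8) [0.171 0.174 0.176]
 top [ 0.5321 -0.2079  0.1738] [ 0.99  -0.14   0.004] 238 (array([ 529.5, -207.5]), array([12.1, 88.8]), 81.8)
 blue 93 (array([ 529.5, -207.1]), array([47. , 49.3]), 87.0) 0.08864996949004522
 foot 417 (array([ 530.9, -207.5]), array([78.6, 79.2]), 86.8)
 box 9170 (array([720.3, 182.3]), array([435.1, 331. ]), 0.5) 0.12927542290114946
  hole [308 184  21  17 257] (array([560.9, 139. ]), array([43.4, 43.9]), 85.8) 0.129
  tall [145 190  16  36 122] [ 0.535 -0.206  0.156] [ 0.575 -0.198  0.174] [ 0.501 -0.221  0.101]
  tall [ 156  247   35   39 1032] [ 0.661 -0.183  0.15 ] [ 0.684 -0.155  0.182] [ 0.623 -0.216  0.1  ]
  tall [ 120  300   41   40 1247] [ 0.744 -0.251  0.15 ] [ 0.769 -0.225  0.181] [ 0.709 -0.285  0.1  ]
  tall [ 58 348 113  36 862] [ 0.798 -0.258  0.118] [ 0.852 -0.212  0.136] [ 0.765 -0.4    0.1  ]
top red 341 (array([ 529. , -207.9]), array([11.9, 86.6]), 82.1) [0.173 0.175 0.178]
 top [ 0.5289 -0.208   0.1753] [-0.99   0.14  -0.002] 339 (array([ 529. , -207.9]), array([11.9, 86.6]), 82.1)
 blue 104 (array([ 529.9, -203. ]), array([38.5, 46.9]), 86.1) 0.09024874745696365
 foot 554 (array([ 566.2, -205.9]), array([152.4,  87.3]), 3.3)
 box 12983 (array([687.3, 187.2]), array([330. , 350.1]), 86.5) 0.13057528515730232
  hole [150 154  23  23 474] (array([558.8, 139.6]), array([42.3, 42.5]), 86.6) 0.131
  tall [ 356    0   98   94 2593] [ 0.767 -0.254  0.122] [ 0.888 -0.212  0.183] [ 0.705 -0.4    0.1  ]
  tall [ 323   98   39   39 1145] [ 0.646 -0.18   0.151] [ 0.68  -0.155  0.183] [ 0.621 -0.214  0.1  ]
  tall [348 156  15  44 152] [ 0.529 -0.203  0.167] [ 0.573 -0.198  0.175] [ 0.5   -0.21   0.101]
```

Key grip is at (0.529,-0.208), bar yaw -8°. Holder axis is about (0.530,-0.207), and the shaft is at about (0.560,0.139) with yaw around -3.7°. Moving above the key now.

Emit:
{"method": "servo_tool", "body": {"steps": [{"x": -0.05, "twist": -7.2}, {"x": -0.05}, {"y": -0.0483, "z": 0.0346}, {"y": -0.0483, "z": 0.0346}, {"y": -0.0483, "z": 0.0346}, {"y": -0.0483, "z": 0.0346}, {"y": -0.0483, "z": 0.0346}, {"y": -0.0483, "z": 0.0346}, {"y": -0.0483, "z": 0.0346}, {"y": -0.0483, "z": 0.0346}, {"y": -0.0483, "z": 0.0346}, {"y": -0.0483, "z": 0.0346}, {"y": -0.0483, "z": 0.0346}, {"y": -0.0483, "z": 0.0346}, {"y": -0.0483, "z": 0.0346}, {"y": -0.0483, "z": 0.0346}, {"x": 0}]}}

```text
$.steps[0]: bad value
```

```bash
cat >> h.py <<'E'
def rect(p):
    (c,s,a)=cv2.minAreaRect((p*1000).astype(np.float32)); return np.round(c,1),np.round(s,1),round(a,1)
def st():
    s=r.get_obs(); M=R.from_rotvec(s['tool_rot']).as_matrix()
    print('t',round(float(s['t']),2),'pos',s['tool_pos'].round(4),'j',s['joints'].round(2),'F',s['contact_force'].round(1),'M',s['ft_torque'].round(2),'gap',round(float(s['finger_gap']),4),'down',M[:,0].round(3),'y',M[:,1].round(3),'yawy',round(float(np.degrees(np.arctan2(M[1,1],M[0,1]))),1))
    return s,M
E
python3 - <<'E'
from h import *
st(); f=r.grab_frame('wrist'); save(f,'w1.png'); P,ok=cloud(f); C=f['color'].astype(int)
near=(abs(P[...,0]-.54)<.1)&(abs(P[...,1]+.2)<.08)&ok
red=near&(C[...,0]>90)&(C[...,1]<60)&(C[...,2]<60)&(P[...,2]>.15); p=P[red]
print(rect(p[:,:2]),np.percentile(p[:,2],[2,50,98]).round(4), p.mean(0).round(4))
m=near&(P[...,2]>.084)&(P[...,2]<.094); p=P[m]; print('rim',len(p),rect(p[:,:2]))
m=near&(P[...,2]>.003)&(P[...,2]<.013)&(C.max(-1)<60); p=P[m]; print('foot',len(p),rect(p[:,:2]))
E
```

```text
t 0.5 pos [0.144  0.5308 0.188 ] j [ 1.2   0.09  1.37 -0.    1.68 -0.1 ] F [ 0.7  0.2 -0.3] M [-0.   -0.   -0.02] gap 0.0941 down [ 0.  0. -1.] y [0.262 0.965 0.   ] yawy 74.8Traceback (most recent call last):
  File "<stdin>", line 5, in <module>
    return _quantile_unchecked(
        a, q, axis, out, overwrite_input, method, keepdims, weights)
    return _ureduce(a,
                    func=_quantile_ureduce_func,
    ...<5 lines>...
                    overwrite_input=overwrite_input,
                    method=method)
    r = func(a, **kwargs)
    result = _quantile(arr,
                       quantiles=q,
    ...<2 lines>...
                       out=out,
                       weights=wgt)
    slices_having_nans = np.isnan(arr[-1, ...])
                                  ~~~^^^^^^^^^
IndexError: index -1 is out of bounds for axis 0 with size 0
```

View pics/w1.png

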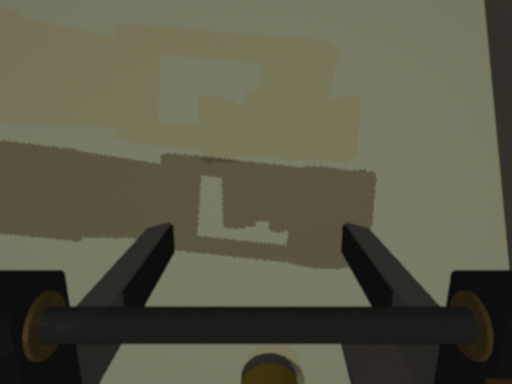

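The call was refused, probably because each row needs every field. The wrist view is still at the start pose, with the jar top at (270,370).

Emit:
{"method": "servo_tool", "body": {"steps": [{"x": -0.05, "y": 0, "z": 0, "twist": -7.2, "gripper": 0.094}, {"x": -0.05, "y": 0, "z": 0, "twist": 0, "gripper": 0.094}, {"x": 0, "y": -0.0483, "z": 0.0346, "twist": 0, "gripper": 0.094}, {"x": 0, "y": -0.0483, "z": 0.0346, "twist": 0, "gripper": 0.094}, {"x": 0, "y": -0.0483, "z": 0.0346, "twist": 0, "gripper": 0.094}, {"x": 0, "y": -0.0483, "z": 0.0346, "twist": 0, "gripper": 0.094}, {"x": 0, "y": -0.0483, "z": 0.0346, "twist": 0, "gripper": 0.094}, {"x": 0, "y": -0.0483, "z": 0.0346, "twist": 0, "gripper": 0.094}, {"x": 0, "y": -0.0483, "z": 0.0346, "twist": 0, "gripper": 0.094}, {"x": 0, "y": -0.0483, "z": 0.0346, "twist": 0, "gripper": 0.094}, {"x": 0, "y": -0.0483, "z": 0.0346, "twist": 0, "gripper": 0.094}, {"x": 0, "y": -0.0483, "z": 0.0346, "twist": 0, "gripper": 0.094}, {"x": 0, "y": -0.0483, "z": 0.0346, "twist": 0, "gripper": 0.094}, {"x": 0, "y": -0.0483, "z": 0.0346, "twist": 0, "gripper": 0.094}, {"x": 0, "y": -0.0483, "z": 0.0346, "twist": 0, "gripper": 0.094}, {"x": 0, "y": -0.0483, "z": 0.0346, "twist": 0, "gripper": 0.094}, {"x": 0, "y": 0, "z": 0, "twist": 0, "gripper": 0.094}]}}

```text
t: 2.68
tool_pos: [0.5305, -0.2094, 0.2847]
tool_rot: [0.114, 1.572, -0.112]
contact_force: [0.3, -0.0, 0.4]
finger_gap: 0.0941
```

Run:
```python
from h import *
st(); f=r.grab_frame('wrist'); save(f,'w2.png'); P,ok=cloud(f); C=f['color'].astype(int)
near=(abs(P[...,0]-.54)<.1)&(abs(P[...,1]+.2)<.08)&ok
red=near&(C[...,0]>90)&(C[...,1]<60)&(C[...,2]<60)&(P[...,2]>.15); p=P[red]
if len(p)>5: print(len(p),rect(p[:,:2]),np.percentile(p[:,2],[2,50,98]).round(4), p.mean(0).round(4))
m=near&(P[...,2]>.084)&(P[...,2]<.094); p=P[m]; print('rim',len(p),rect(p[:,:2]) if len(p)>5 else '')
m=near&(P[...,2]>.003)&(P[...,2]<.013)&(C.max(-1)<60); p=P[m]; print('foot',len(p),rect(p[:,:2]) if len(p)>5 else '')
```

```text
t 2.67 pos [ 0.5305 -0.2094  0.2847] j [-0.48  0.14  1.12 -0.    1.88 -1.9 ] F [ 0.3 -0.   0.4] M [ 0.    0.   -0.05] gap 0.0941 down [-0.004  0.002 -1.   ] y [0.143 0.99  0.001] yawy 81.8
923 (array([ 526.1, -207. ]), array([12.8, 87.7]), 82.0) [0.1723 0.1739 0.1753] [ 0.5134 -0.205   0.1739]
rim 783 (array([ 571.4, -197.8]), array([148.4,  58.2]), 10.7)
foot 1361 (array([ 563.1, -203.6]), array([158.1,  85.6]), 4.0)
```

View pics/w2.png

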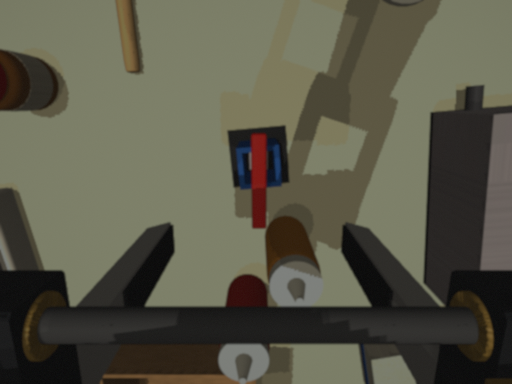

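The wrist view shows the key at (260,180) midway between the fingers, clear of the bottles. Descending to grasp.

Emit:
{"method": "servo_tool", "body": {"steps": [{"x": 0.04, "y": 0.0013, "z": -0.0017, "twist": 0, "gripper": 0.094}, {"x": 0.04, "y": 0, "z": 0, "twist": 0, "gripper": 0.094}, {"x": 0.025, "y": 0, "z": 0, "twist": 0, "gripper": 0.094}, {"x": 0.015, "y": 0, "z": 0, "twist": 0, "gripper": 0.094}, {"x": 0.0047, "y": 0, "z": 0, "twist": 0, "gripper": 0.094}, {"x": 0, "y": 0, "z": 0, "twist": 0, "gripper": 0.05}, {"x": 0, "y": 0, "z": 0, "twist": 0, "gripper": 0.025}]}}

```text
t: 3.6
tool_pos: [0.5291, -0.2047, 0.1648]
tool_rot: [0.108, 1.566, -0.11]
contact_force: [0.3, -0.6, -0.1]
finger_gap: 0.0777
```

Run:
```python
from h import *
st()
```

```text
t 3.6 pos [ 0.5291 -0.2047  0.1648] j [-0.47  0.13  1.37  0.    1.64 -1.9 ] F [ 0.3 -0.6 -0.1] M [-0.01  0.    0.01] gap 0.0777 down [ 0.002 -0.001 -1.   ] y [ 0.139  0.99  -0.001] yawy 82.0
```

Emit:
{"method": "servo_tool", "body": {"steps": [{"x": 0.003, "y": -0.003, "z": 0, "twist": 0, "gripper": 0.06}, {"x": 0, "y": 0, "z": 0, "twist": 0, "gripper": 0.06}, {"x": 0, "y": 0, "z": 0, "twist": 0, "gripper": 0.06}]}}

```text
t: 3.98
tool_pos: [0.528, -0.2076, 0.1603]
tool_rot: [0.11, 1.568, -0.109]
contact_force: [0.2, 0.2, 0.2]
finger_gap: 0.0602
```

Run:
```python
from h import *
st()
```

```text
t 3.98 pos [ 0.528  -0.2076  0.1603] j [-0.47  0.13  1.38  0.    1.63 -1.91] F [0.2 0.2 0.2] M [ 0.09 -0.01 -0.03] gap 0.0602 down [ 0.  0. -1.] y [0.139 0.99  0.   ] yawy 82.0
```

Emit:
{"method": "servo_tool", "body": {"steps": [{"x": 0, "y": 0, "z": 0.001, "twist": 0, "gripper": 0}, {"x": 0, "y": 0, "z": 0, "twist": 0, "gripper": 0}, {"x": 0, "y": 0, "z": 0, "twist": 0, "gripper": 0}, {"x": 0, "y": 0, "z": 0, "twist": 0, "gripper": 0}, {"x": 0, "y": 0, "z": 0, "twist": 0, "gripper": 0}, {"x": 0, "y": 0, "z": 0, "twist": 0, "gripper": 0}]}}

```text
t: 4.72
tool_pos: [0.5289, -0.2076, 0.1603]
tool_rot: [0.109, 1.568, -0.109]
contact_force: [0.5, -0.3, 0.1]
finger_gap: 0.0036
```

Run:
```python
from h import *
st()
```

```text
t 4.72 pos [ 0.5289 -0.2076  0.1603] j [-0.47  0.13  1.37  0.    1.63 -1.91] F [ 0.5 -0.3  0.1] M [0.04 0.04 0.  ] gap 0.0036 down [ 0.  0. -1.] y [0.139 0.99  0.   ] yawy 82.0
```

The gap of 3.6 mm is under the 14 mm bar width, so the jaws seem to have missed it. Looking.

Run:
```python
from h import *
s,M=st(); f=r.grab_frame('scene'); P,ok=cloud(f); C=f['color'].astype(int)
g=r.grab_frame('wrist'); 
a=cv2.resize(f['color'][150:290,90:270],None,fx=3,fy=3)[:384]
cv2.imwrite('pics/c3.png',cv2.resize(np.hstack([a,g['color'][:a.shape[0]]])[:,:,::-1],(800,300)))
for F in (f,g):
    P,ok=cloud(F); C=F['color'].astype(int)
    red=(abs(P[...,0]-.54)<.1)&(abs(P[...,1]+.2)<.08)&ok&(C[...,0]>90)&(C[...,1]<60)&(C[...,2]<60)&(P[...,2]>.1); p=P[red]
    if len(p)>5: print(len(p),rect(p[:,:2]),np.percentile(p[:,2],[2,50,98]).round(4), p.mean(0).round(4))
print(r.tip_of('scene','key_grip'))
```

```text
t 4.72 pos [ 0.5289 -0.2076  0.1603] j [-0.47  0.13  1.37  0.    1.63 -1.91] F [ 0.5 -0.3  0.1] M [0.04 0.04 0.  ] gap 0.0036 down [ 0.  0. -1.] y [0.139 0.99  0.   ] yawy 82.0
98 (array([ 529.8, -207.9]), array([11.9, 89.6]), 81.6) [0.1701 0.1738 0.1755] [ 0.5517 -0.2102  0.1735]
1004 (array([ 495.6, -202.8]), array([13.1, 26.2]), 81.7) [0.1723 0.1739 0.1751] [ 0.4941 -0.2031  0.1738]
[{'xy': [149.4, 203.8], 'p': 0.71}]
```

View pics/c3.png

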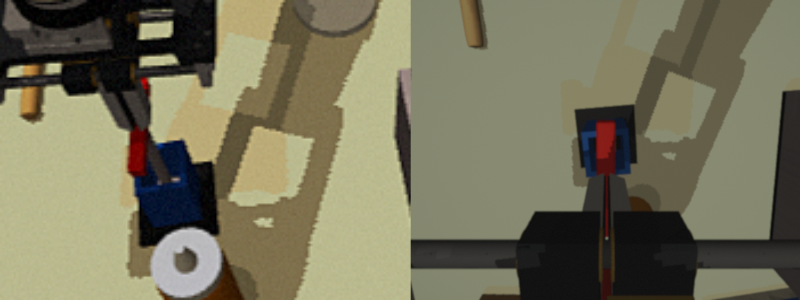

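Run:
```python
from h import *
s,M=st(); g=r.grab_frame('wrist'); f=r.grab_frame('scene')
a=cv2.resize(f['color'][170:250,100:200],(400,320),interpolation=cv2.INTER_CUBIC)
b=cv2.resize(g['color'][120:344,170:330],(400,560),interpolation=cv2.INTER_CUBIC)
a=np.vstack([a,np.zeros((240,400,3),np.uint8)])
cv2.imwrite('pics/c4.png',np.hstack([a,b])[:,:,::-1])
P,ok=cloud(g)
for v in (200,220,225,230,240,250,260,280,300): print(v,[tuple(P[v,u].round(3)) for u in (230,240,245,249,253,262)])
```

```text
t 4.88 pos [ 0.5289 -0.2076  0.1603] j [-0.47  0.13  1.37  0.    1.63 -1.91] F [-0.1  0.5  0.1] M [-0.02 -0.01 -0.06] gap 0.0005 down [ 0.  0. -1.] y [0.139 0.99  0.   ] yawy 82.0
200 [(np.float64(0.528), np.float64(-0.229), np.float64(0.089)), (np.float64(0.544), np.float64(-0.226), np.float64(0.035)), (np.float64(0.506), np.float64(-0.21), np.float64(0.174)), (np.float64(0.506), np.float64(-0.208), np.float64(0.175)), (np.float64(0.506), np.float64(-0.206), np.float64(0.174)), (np.float64(0.507), np.float64(-0.201), np.float64(0.174))]
220 [(np.float64(0.545), np.float64(-0.232), np.float64(0.089)), (np.float64(0.546), np.float64(-0.223), np.float64(0.089)), (np.float64(0.518), np.float64(-0.212), np.float64(0.173)), (np.float64(0.518), np.float64(-0.21), np.float64(0.174)), (np.float64(0.518), np.float64(-0.208), np.float64(0.174)), (np.float64(0.519), np.float64(-0.203), np.float64(0.174))]
225 [(np.float64(0.58), np.float64(-0.244), np.float64(-0.001)), (np.float64(0.55), np.float64(-0.224), np.float64(0.089)), (np.float64(0.518), np.float64(-0.212), np.float64(0.181)), (np.floa
[... 1658 characters left out ...]
.float64(-0.208), np.float64(0.285)), (np.float64(0.494), np.float64(-0.206), np.float64(0.285)), (np.float64(0.495), np.float64(-0.205), np.float64(0.284)), (np.float64(0.495), np.float64(-0.204), np.float64(0.283)), (np.float64(0.52), np.float64(-0.207), np.float64(0.238)), (np.float64(0.52), np.float64(-0.204), np.float64(0.239))]
300 [(np.float64(0.494), np.float64(-0.208), np.float64(0.292)), (np.float64(0.494), np.float64(-0.205), np.float64(0.293)), (np.float64(0.495), np.float64(-0.204), np.float64(0.292)), (np.float64(0.495), np.float64(-0.204), np.float64(0.292)), (np.float64(0.497), np.float64(-0.203), np.float64(0.289)), (np.float64(0.497), np.float64(-0.201), np.float64(0.289))]
```

View pics/c4.png

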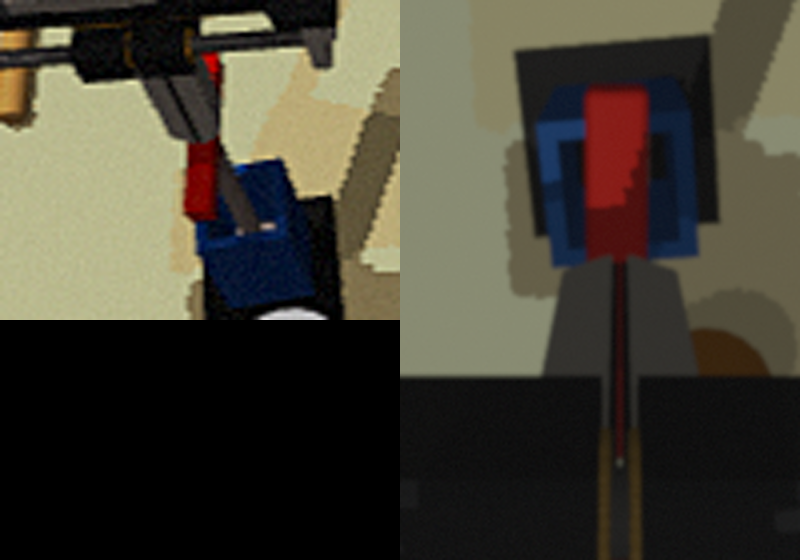

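The jaws are fully closed just above the bar. In the depth image the fingertips end at z≈0.177, about 17 mm behind the reported TCP instead of 11 mm ahead of it. I'll trust the picture: open, go lower while watching the force, and recheck.

Emit:
{"method": "servo_tool", "body": {"steps": [{"x": -0.004, "y": 0, "z": 0, "twist": 0, "gripper": 0.06}, {"x": 0, "y": 0, "z": 0, "twist": 0, "gripper": 0.06}, {"x": 0, "y": 0, "z": 0, "twist": 0, "gripper": 0.06}, {"x": 0, "y": 0, "z": 0, "twist": 0, "gripper": 0.06}, {"x": 0, "y": 0, "z": 0, "twist": 0, "gripper": 0.06}, {"x": 0, "y": 0, "z": 0, "twist": 0, "gripper": 0.06}, {"x": 0.008, "y": 0, "z": 0, "twist": 0, "gripper": 0.06}, {"x": 0.008, "y": 0, "z": 0, "twist": 0, "gripper": 0.06}, {"x": 0.008, "y": 0, "z": 0, "twist": 0, "gripper": 0.06}, {"x": 0, "y": 0, "z": 0, "twist": 0, "gripper": 0.06}]}}

```text
t: 6.22
tool_pos: [0.5283, -0.2072, 0.1388]
tool_rot: [0.11, 1.57, -0.108]
contact_force: [-0.4, -0.0, 0.7]
finger_gap: 0.0599
```

Run:
```python
from h import *
s,M=st(); g=r.grab_frame('wrist'); P,ok=cloud(g); C=g['color'].astype(int)
L=(P-s['tool_pos'])@M   # tool frame
m=ok&(abs(L[...,1])<.06)&(abs(L[...,2])<.02)&(L[...,0]>-.06)&(C[...,0]<C[...,1]+20)
for a,b in ((-.06,-.015),(.015,.06)):
    q=L[m&(L[...,1]>a)&(L[...,1]<b)]; print(len(q),q.min(0).round(4),q.max(0).round(4))
red=ok&(C[...,0]>90)&(C[...,1]<60)&(C[...,2]<60)&(abs(L[...,1])<.02); q=L[red]; print('bar in tool',q.min(0).round(4),q.max(0).round(4),np.median(q,0).round(4))
np.save('L.npy',L); save(g,'w5.png')
```

```text
t 6.22 pos [ 0.5283 -0.2072  0.1388] j [-0.47  0.14  1.41  0.    1.59 -1.91] F [-0.4 -0.   0.7] M [ 0.02  0.03 -0.  ] gap 0.0599 down [-0.002  0.001 -1.   ] y [0.139 0.99  0.001] yawy 82.0
3118 [-0.06 -0.06 -0.02] [ 0.1418 -0.015   0.02  ]
3292 [-0.06   0.015 -0.02 ] [0.1422 0.06   0.02  ]
bar in tool [-0.037  -0.0067 -0.0464] [-0.0322  0.0065  0.0299] [-0.035  -0.0013 -0.0289]
```

View pics/w5.png

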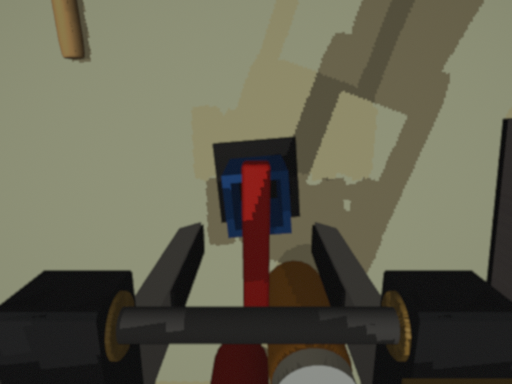

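Run:
```python
import numpy as np
L=np.load('L.npy')
for v in (224,227,230,234,240,250): print(v,[tuple(L[v,u].round(3)+0.) for u in (188,195,201,315,320,328)])
```

```text
224 [(np.float64(0.141), np.float64(-0.071), np.float64(0.047)), (np.float64(-0.02), np.float64(-0.033), np.float64(-0.011)), (np.float64(0.139), np.float64(-0.058), np.float64(0.047)), (np.float64(-0.019), np.float64(0.033), np.float64(-0.01)), (np.float64(-0.02), np.float64(0.035), np.float64(-0.011)), (np.float64(0.139), np.float64(0.074), np.float64(0.047))]
227 [(np.float64(-0.024), np.float64(-0.036), np.float64(-0.01)), (np.float64(-0.024), np.float64(-0.032), np.float64(-0.011)), (np.float64(-0.02), np.float64(-0.03), np.float64(-0.009)), (np.float64(-0.021), np.float64(0.032), np.float64(-0.009)), (np.float64(-0.025), np.float64(0.034), np.float64(-0.011)), (np.float64(-0.024), np.float64(0.039), np.float64(-0.011))]
230 [(np.float64(-0.029), np.float64(-0.035), np.float64(-0.011)), (np.float64(-0.028), np.float64(-0.032), np.float64(-0.01)), (np.float64(-0.024), np.float64(-0.029), np.float64(-0.009)), (np.float64(-0.025), np.float64(0.032), np.float64(-0.009)), (np.float64(-0.029), np.float64(0.033), np.float64(-0.011)), (np.float64(-0.029), np.float64(0.038), np.float64(-
[... 420 characters left out ...]
0.032), np.float64(-0.011)), (np.float64(-0.04), np.float64(-0.03), np.float64(-0.01)), (np.float64(-0.026), np.float64(-0.029), np.float64(-0.004)), (np.float64(-0.03), np.float64(0.031), np.float64(-0.006)), (np.float64(-0.039), np.float64(0.032), np.float64(-0.009)), (np.float64(-0.043), np.float64(0.035), np.float64(-0.011))]
250 [(np.float64(-0.052), np.float64(-0.031), np.float64(-0.01)), (np.float64(-0.043), np.float64(-0.029), np.float64(-0.006)), (np.float64(-0.029), np.float64(-0.029), np.float64(0.001)), (np.float64(-0.031), np.float64(0.031), np.float64(0.0)), (np.float64(-0.043), np.float64(0.031), np.float64(-0.006)), (np.float64(-0.054), np.float64(0.033), np.float64(-0.011))]
```

The tips are at tool x≈-0.017, so the real grasp point is at about -0.035. Going 7 mm lower and closing.

Emit:
{"method": "servo_tool", "body": {"steps": [{"x": 0.006, "y": 0, "z": 0.001, "twist": 0, "gripper": 0.06}, {"x": 0, "y": 0, "z": 0, "twist": 0, "gripper": 0}, {"x": 0, "y": 0, "z": 0, "twist": 0, "gripper": 0}, {"x": 0, "y": 0, "z": 0, "twist": 0, "gripper": 0}, {"x": 0, "y": 0, "z": 0, "twist": 0, "gripper": 0}, {"x": 0, "y": 0, "z": 0, "twist": 0, "gripper": 0}, {"x": 0, "y": 0, "z": 0, "twist": 0, "gripper": 0}, {"x": 0, "y": 0, "z": 0, "twist": 0, "gripper": 0}]}}

```text
t: 7.28
tool_pos: [0.53, -0.2078, 0.1343]
tool_rot: [0.109, 1.568, -0.109]
contact_force: [-0.3, 0.1, 1.2]
finger_gap: 0.0134
```

Run:
```python
from h import *
st()
```

```text
t 7.28 pos [ 0.53   -0.2078  0.1343] j [-0.47  0.15  1.41 -0.    1.58 -1.9 ] F [-0.3  0.1  1.2] M [-0.07  0.05  0.02] gap 0.0134 down [ 0. -0. -1.] y [ 0.139  0.99  -0.   ] yawy 82.0
```

Gripped, gap 13.4 mm. Lifting straight up and carrying it to above the shaft.

Emit:
{"method": "servo_tool", "body": {"steps": [{"x": -0.01, "y": 0, "z": 0, "twist": 0, "gripper": 0}, {"x": -0.02, "y": 0, "z": 0, "twist": 0, "gripper": 0}, {"x": -0.035, "y": 0, "z": 0, "twist": 0, "gripper": 0}, {"x": -0.035, "y": 0, "z": 0, "twist": 0, "gripper": 0}, {"x": -0.035, "y": 0, "z": 0, "twist": 0, "gripper": 0}, {"x": -0.02, "y": 0, "z": 0, "twist": 0, "gripper": 0}, {"x": 0, "y": 0.02, "z": -0.001, "twist": 0, "gripper": 0}, {"x": 0, "y": 0.04, "z": -0.002, "twist": 0, "gripper": 0}, {"x": 0, "y": 0.05, "z": -0.003, "twist": 0, "gripper": 0}, {"x": 0, "y": 0.05, "z": -0.003, "twist": 0, "gripper": 0}, {"x": 0, "y": 0.05, "z": -0.003, "twist": 0, "gripper": 0}, {"x": 0, "y": 0.05, "z": -0.003, "twist": 0, "gripper": 0}, {"x": 0, "y": 0.04, "z": -0.002, "twist": 0, "gripper": 0}, {"x": 0, "y": 0.03, "z": -0.001, "twist": 0, "gripper": 0}, {"x": 0, "y": 0.0178, "z": 0, "twist": 0, "gripper": 0}, {"x": 0, "y": 0, "z": 0, "twist": 0, "gripper": 0}, {"x": 0, "y": 0, "z": 0, "twist": 0, "gripper": 0}]}}

```text
t: 9.4
tool_pos: [0.5602, 0.1384, 0.2889]
tool_rot: [0.109, 1.569, -0.111]
contact_force: [-0.1, 0.1, -3.1]
finger_gap: 0.0139
```

Run:
```python
from h import *
s,M=st(); ims=[]
for c in ['scene','wrist','top']:
    f=r.grab_frame(c); P,ok=cloud(f); C=f['color'].astype(int)
    for n in ('key_mouth','key_grip','shaft_mouth'):
        t=r.tip_of(c,n)
        if t: u,v=np.round(t[0]['xy']).astype(int); print(c,n,t[0],P[min(v,383),min(u,511)].round(4))
    for n in ('key_grip',):
        for q in r.regions_of(c,n)[:1]:
            p=P[q['pixels']&ok]; p=p[(p[:,2]>.13)&(np.hypot(*(p[:,:2]-s['tool_pos'][:2]).T)<.06)]
            print(c,'key',q['p'],len(p), [ (z,np.median(p[abs(p[:,2]-z)<.008],0).round(4)) for z in np.arange(.16,.34,.016) if (abs(p[:,2]-z)<.008).sum()>3])
    red=(abs(P[...,0]-.56)<.1)&(abs(P[...,1]-.14)<.1)&ok&(C[...,0]>90)&(C[...,1]<60)&(C[...,2]<60)&(P[...,2]>.2); p=P[red]
    if len(p)>5: print(c,'red',len(p),rect(p[:,:2]),np.percentile(p[:,2],[2,50,98]).round(4))
    ims.append(f['color'])
a=cv2.resize(ims[0][80:240,220:420],(400,320)); b=cv2.resize(ims[1],(400,300)); b=np.vstack([b,np.zeros((20,400,3),np.uint8)])
cv2.imwrite('pics/c6.png',np.hstack([a,b])[:,:,::-1])
```

```text
t 9.4 pos [0.5602 0.1384 0.2889] j [ 0.14  0.15  1.1  -0.    1.89 -1.29] F [-0.1  0.1 -3.1] M [ 0.03  0.03 -0.06] gap 0.0139 down [-0.001 -0.001 -1.   ] y [ 0.14   0.99  -0.001] yawy 82.0
scene key_mouth {'xy': [321.4, 185.1], 'p': 0.7} [0.5721 0.1345 0.1771]
scene key_grip {'xy': [335.4, 134.3], 'p': 0.61} [0.5644 0.1345 0.3292]
scene shaft_mouth {'xy': [317.2, 186.8], 'p': 0.61} [0.5699 0.1282 0.168 ]
scene key 0.72 680 [(np.float64(0.16), array([0.5705, 0.1326, 0.165 ])), (np.float64(0.176), array([0.5706, 0.1303, 0.1762])), (np.float64(0.19199999999999998), array([0.5654, 0.1332, 0.1931])), (np.float64(0.20799999999999996), array([0.5643, 0.1345, 0.2085])), (np.float64(0.22399999999999995), array([0.5642, 0.1342, 0.225 ])), (np.float64(0.23999999999999994), array([0.5646, 0.1346, 0.2396])), (np.float64(0.2559999999999999), array([0.5641, 0.1341, 0.2563])), (np.float64(0.2719999999999999), array([0.5643, 0.1341, 0.2728])), (np.float64(0.2879999999999999), array([0.5641, 0.1347, 0.2875])), (np.float64(0.3039999999999999), array([0.5642, 0.1347, 0.3004])), (np.float64(0.319999999999
[... 429 characters left out ...]
), (np.float64(0.33599999999999985), array([0.5474, 0.141 , 0.329 ]))]
wrist red 1786 (array([550.4, 140.6]), array([13.5, 75.6]), 82.5) [0.3276 0.329  0.3304]
top key_mouth {'xy': [156.9, 161.7], 'p': 0.72} [0.555  0.1339 0.1987]
top shaft_mouth {'xy': [161.5, 162.8], 'p': 0.73} [0.5544 0.1271 0.1922]
top key 0.68 170 [(np.float64(0.16), array([0.5476, 0.1311, 0.1648])), (np.float64(0.176), array([0.548 , 0.1298, 0.1749])), (np.float64(0.19199999999999998), array([0.5514, 0.1364, 0.1952])), (np.float64(0.20799999999999996), array([0.5538, 0.1361, 0.2072])), (np.float64(0.22399999999999995), array([0.5538, 0.1359, 0.2212])), (np.float64(0.31999999999999984), array([0.5321, 0.1354, 0.3238]))]
```

View pics/c6.png

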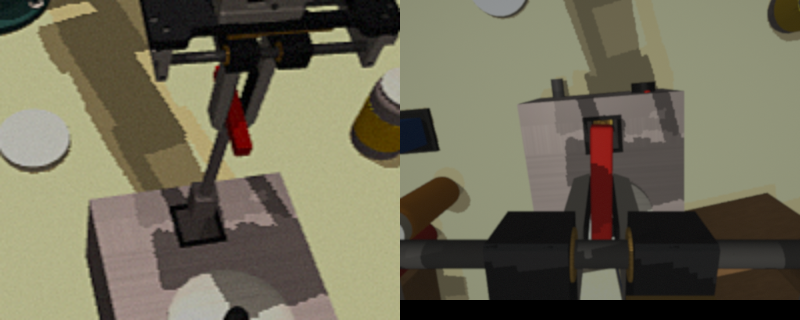

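The key hangs upright over the shaft, whose opening is at (190,225) in the left view, to within about 1 mm. Making a small correction and lowering into the shaft, stopping above the stem.

Emit:
{"method": "servo_tool", "body": {"steps": [{"x": 0.01, "y": 0.0008, "z": 0.0008, "twist": 0, "gripper": 0}, {"x": 0.015, "y": 0, "z": 0, "twist": 0, "gripper": 0}, {"x": 0.015, "y": 0, "z": 0, "twist": 0, "gripper": 0}, {"x": 0.02, "y": 0, "z": 0, "twist": 0, "gripper": 0}, {"x": 0.02, "y": 0, "z": 0, "twist": 0, "gripper": 0}, {"x": 0.02, "y": 0, "z": 0, "twist": 0, "gripper": 0}, {"x": 0.01, "y": 0, "z": 0, "twist": 0, "gripper": 0}, {"x": 0.005, "y": 0, "z": 0, "twist": 0, "gripper": 0}, {"x": 0, "y": 0, "z": 0, "twist": 0, "gripper": 0}, {"x": 0, "y": 0, "z": 0, "twist": 0, "gripper": 0}]}}

```text
t: 11.4
tool_pos: [0.5618, 0.14, 0.1753]
tool_rot: [0.11, 1.566, -0.109]
contact_force: [0.2, -0.5, -2.8]
finger_gap: 0.0138
```

```bash
python3 -c "
from h import *
st()"
```

```text
t 11.4 pos [0.5618 0.14   0.1753] j [ 0.15  0.15  1.32  0.    1.66 -1.29] F [ 0.2 -0.5 -2.8] M [0.01 0.03 0.01] gap 0.0138 down [ 0.002  0.    -1.   ] y [0.139 0.99  0.001] yawy 82.0
```

Emit:
{"method": "servo_tool", "body": {"steps": [{"x": 0.003, "y": -0.001, "z": -0.0006, "twist": 0, "gripper": 0}, {"x": 0.003, "y": 0, "z": 0, "twist": 0, "gripper": 0}, {"x": 0.002, "y": 0, "z": 0, "twist": 0, "gripper": 0}, {"x": 0.002, "y": 0, "z": 0, "twist": 0, "gripper": 0}, {"x": 0.001, "y": 0, "z": 0, "twist": 0, "gripper": 0}, {"x": 0, "y": 0, "z": 0, "twist": 0, "gripper": 0}]}}

```text
t: 12.15
tool_pos: [0.5605, 0.139, 0.1632]
tool_rot: [0.109, 1.568, -0.109]
contact_force: [-0.5, 0.1, -2.3]
finger_gap: 0.0137
```

Emit:
{"method": "servo_tool", "body": {"steps": [{"x": 0.001, "y": 0, "z": 0, "twist": 0, "gripper": 0}, {"x": 0, "y": 0, "z": 0, "twist": 0, "gripper": 0}]}}

```text
t: 12.4
tool_pos: [0.5605, 0.139, 0.1623]
tool_rot: [0.109, 1.568, -0.109]
contact_force: [0.4, 0.2, -2.8]
finger_gap: 0.0137
```

Emit:
{"method": "servo_tool", "body": {"steps": [{"x": 0.001, "y": 0, "z": 0, "twist": 0, "gripper": 0}, {"x": 0, "y": 0, "z": 0, "twist": 0, "gripper": 0}]}}

```text
t: 12.65
tool_pos: [0.5605, 0.139, 0.1612]
tool_rot: [0.109, 1.568, -0.109]
contact_force: [-0.2, -0.7, -3.5]
finger_gap: 0.0138
```

Emit:
{"method": "servo_tool", "body": {"steps": [{"x": 0.001, "y": 0, "z": 0, "twist": 0, "gripper": 0}, {"x": 0, "y": 0, "z": 0, "twist": 0, "gripper": 0}]}}

```text
t: 12.9
tool_pos: [0.5605, 0.139, 0.1602]
tool_rot: [0.109, 1.568, -0.109]
contact_force: [-0.2, 0.7, -2.5]
finger_gap: 0.0135
```

Emit:
{"method": "servo_tool", "body": {"steps": [{"x": 0.0007, "y": 0, "z": 0, "twist": 0, "gripper": 0}, {"x": 0, "y": 0, "z": 0, "twist": 0, "gripper": 0}]}}

```text
t: 13.15
tool_pos: [0.5606, 0.139, 0.1595]
tool_rot: [0.109, 1.568, -0.109]
contact_force: [0.2, 0.5, -2.7]
finger_gap: 0.0135
```

Emit:
{"method": "servo_tool", "body": {"steps": [{"x": 0.0007, "y": 0, "z": 0, "twist": 0, "gripper": 0}, {"x": 0, "y": 0, "z": 0, "twist": 0, "gripper": 0}]}}

```text
t: 13.4
tool_pos: [0.5606, 0.1391, 0.159]
tool_rot: [0.109, 1.568, -0.109]
contact_force: [-0.2, -0.4, -2.2]
finger_gap: 0.0141
```

Emit:
{"method": "servo_tool", "body": {"steps": [{"x": 0.0007, "y": 0, "z": 0, "twist": 0, "gripper": 0}, {"x": 0, "y": 0, "z": 0, "twist": 0, "gripper": 0}]}}

```text
t: 13.65
tool_pos: [0.5606, 0.1392, 0.1583]
tool_rot: [0.11, 1.568, -0.109]
contact_force: [-0.5, 1.0, -1.7]
finger_gap: 0.0136
```

Emit:
{"method": "servo_tool", "body": {"steps": [{"x": 0.0006, "y": 0, "z": 0, "twist": 0, "gripper": 0}, {"x": 0, "y": 0, "z": 0, "twist": 0, "gripper": 0}]}}

```text
t: 13.9
tool_pos: [0.5608, 0.1391, 0.1582]
tool_rot: [0.109, 1.567, -0.109]
contact_force: [-0.9, 1.1, 0.2]
finger_gap: 0.0136
```

Contact felt at z≈0.158 (net change about 3 N). Adding a little pressure and turning clockwise in small steps.

Emit:
{"method": "servo_tool", "body": {"steps": [{"x": 0.0006, "y": 0, "z": 0, "twist": 0, "gripper": 0}, {"x": 0, "y": 0, "z": 0, "twist": 4, "gripper": 0}, {"x": 0, "y": 0, "z": 0, "twist": 4, "gripper": 0}]}}

```text
t: 14.28
tool_pos: [0.5608, 0.1391, 0.158]
tool_rot: [0.221, 1.558, -0.22]
contact_force: [-0.1, 0.5, 1.8]
finger_gap: 0.0134
```

Emit:
{"method": "servo_tool", "body": {"steps": [{"x": 0, "y": 0, "z": 0, "twist": 4, "gripper": 0}, {"x": 0, "y": 0, "z": 0, "twist": 4, "gripper": 0}]}}

```text
t: 14.52
tool_pos: [0.5607, 0.1391, 0.1581]
tool_rot: [0.33, 1.544, -0.329]
contact_force: [-0.5, -0.0, 2.9]
finger_gap: 0.0137
```

Pressing about 5.5 N now. Continuing the search.

Emit:
{"method": "servo_tool", "body": {"steps": [{"x": 0, "y": 0, "z": 0, "twist": 4, "gripper": 0}, {"x": 0, "y": 0, "z": 0, "twist": 4, "gripper": 0}]}}

```text
t: 14.78
tool_pos: [0.5607, 0.1391, 0.1581]
tool_rot: [0.439, 1.525, -0.438]
contact_force: [-0.9, 0.6, 3.2]
finger_gap: 0.0137
```

Emit:
{"method": "servo_tool", "body": {"steps": [{"x": 0, "y": 0, "z": 0, "twist": 4, "gripper": 0}, {"x": 0, "y": 0, "z": 0, "twist": 4, "gripper": 0}]}}

```text
t: 15.02
tool_pos: [0.5607, 0.139, 0.1581]
tool_rot: [0.548, 1.5, -0.547]
contact_force: [-1.6, 0.9, 2.4]
finger_gap: 0.0139
```

Emit:
{"method": "servo_tool", "body": {"steps": [{"x": 0, "y": 0, "z": 0, "twist": 4, "gripper": 0}, {"x": 0, "y": 0, "z": 0, "twist": 4, "gripper": 0}]}}

```text
t: 15.28
tool_pos: [0.5607, 0.139, 0.1581]
tool_rot: [0.656, 1.469, -0.655]
contact_force: [-0.6, -0.4, 3.0]
finger_gap: 0.0137
```

Emit:
{"method": "servo_tool", "body": {"steps": [{"x": 0, "y": 0, "z": 0, "twist": 4, "gripper": 0}, {"x": 0, "y": 0, "z": 0, "twist": 4, "gripper": 0}]}}

```text
t: 15.52
tool_pos: [0.5607, 0.139, 0.158]
tool_rot: [0.764, 1.432, -0.763]
contact_force: [-0.3, -0.7, 2.9]
finger_gap: 0.014
```

Emit:
{"method": "servo_tool", "body": {"steps": [{"x": 0, "y": 0, "z": 0, "twist": 4, "gripper": 0}, {"x": 0, "y": 0, "z": 0, "twist": 4, "gripper": 0}]}}

```text
t: 15.78
tool_pos: [0.5606, 0.1389, 0.1578]
tool_rot: [0.87, 1.389, -0.87]
contact_force: [-0.0, 0.7, 1.4]
finger_gap: 0.0138
```

Emit:
{"method": "servo_tool", "body": {"steps": [{"x": 0, "y": 0, "z": 0, "twist": 4, "gripper": 0}, {"x": 0, "y": 0, "z": 0, "twist": 4, "gripper": 0}]}}

```text
t: 16.02
tool_pos: [0.5603, 0.1388, 0.1571]
tool_rot: [0.976, 1.341, -0.977]
contact_force: [0.2, 0.5, -1.6]
finger_gap: 0.0136
```

Emit:
{"method": "servo_tool", "body": {"steps": [{"x": 0, "y": 0, "z": 0, "twist": 4, "gripper": 0}, {"x": 0, "y": 0, "z": 0, "twist": 4, "gripper": 0}]}}

```text
t: 16.27
tool_pos: [0.56, 0.1387, 0.1559]
tool_rot: [1.08, 1.287, -1.083]
contact_force: [-0.7, -0.1, -3.4]
finger_gap: 0.0135
```

It drops: z falls to 0.1559 and the pressure vanishes. Following it down carefully.

Emit:
{"method": "servo_tool", "body": {"steps": [{"x": 0.0015, "y": 0, "z": 0, "twist": 0, "gripper": 0}, {"x": 0.0015, "y": 0, "z": 0, "twist": 0, "gripper": 0}, {"x": 0, "y": 0, "z": 0, "twist": 0, "gripper": 0}]}}

```text
t: 16.65
tool_pos: [0.5603, 0.1389, 0.1534]
tool_rot: [1.078, 1.288, -1.08]
contact_force: [0.4, 0.3, -3.3]
finger_gap: 0.0139
```

```bash
python3 -c "
from h import *
st()"
```

```text
t 16.65 pos [0.5603 0.1389 0.1534] j [ 0.14  0.16  1.36 -0.    1.62 -0.03] F [ 0.4  0.3 -3.3] M [-0.06  0.05 -0.03] gap 0.0139 down [-0.001 -0.    -1.   ] y [ 0.985  0.175 -0.001] yawy 10.1
```

Free fall into the fit with no resistance. Continuing down to just short of bottom (about 0.142).

Emit:
{"method": "servo_tool", "body": {"steps": [{"x": 0.0025, "y": 0, "z": 0, "twist": 0, "gripper": 0}, {"x": 0.0025, "y": 0, "z": 0, "twist": 0, "gripper": 0}, {"x": 0, "y": 0, "z": 0, "twist": 0, "gripper": 0}]}}

```text
t: 17.02
tool_pos: [0.5604, 0.1389, 0.1485]
tool_rot: [1.079, 1.287, -1.08]
contact_force: [-0.1, 0.1, -3.2]
finger_gap: 0.0135
```

Emit:
{"method": "servo_tool", "body": {"steps": [{"x": 0.002, "y": 0, "z": 0, "twist": 0, "gripper": 0}, {"x": 0.0015, "y": 0, "z": 0, "twist": 0, "gripper": 0}, {"x": 0, "y": 0, "z": 0, "twist": 0, "gripper": 0}]}}

```text
t: 17.4
tool_pos: [0.5604, 0.139, 0.1452]
tool_rot: [1.079, 1.287, -1.079]
contact_force: [0.0, -0.2, -3.7]
finger_gap: 0.0138
```

Emit:
{"method": "servo_tool", "body": {"steps": [{"x": 0.001, "y": 0, "z": 0, "twist": 0, "gripper": 0}, {"x": 0.001, "y": 0, "z": 0, "twist": 0, "gripper": 0}, {"x": 0, "y": 0, "z": 0, "twist": 0, "gripper": 0}]}}

```text
t: 17.77
tool_pos: [0.5605, 0.139, 0.1434]
tool_rot: [1.079, 1.287, -1.079]
contact_force: [-0.3, -0.5, -3.1]
finger_gap: 0.0138
```

```bash
python3 -c "
from h import *
st()"
```

```text
t 17.77 pos [0.5605 0.139  0.1434] j [ 0.14  0.16  1.38  0.    1.6  -0.03] F [-0.3 -0.5 -3.1] M [-0.07  0.19  0.01] gap 0.0138 down [-0.  0. -1.] y [ 0.985  0.174 -0.   ] yawy 10.0
```

Emit:
{"method": "servo_tool", "body": {"steps": [{"x": 0.001, "y": 0, "z": 0, "twist": 0, "gripper": 0}, {"x": 0.0008, "y": 0, "z": 0, "twist": 0, "gripper": 0}, {"x": 0, "y": 0, "z": 0, "twist": 0, "gripper": 0}]}}

```text
t: 18.15
tool_pos: [0.5605, 0.139, 0.1416]
tool_rot: [1.079, 1.287, -1.079]
contact_force: [-1.4, 0.3, -2.6]
finger_gap: 0.0137
```

Emit:
{"method": "servo_tool", "body": {"steps": [{"x": 0, "y": 0, "z": 0, "twist": 4, "gripper": 0}, {"x": 0, "y": 0, "z": 0, "twist": 4, "gripper": 0}, {"x": 0, "y": 0, "z": 0, "twist": 4, "gripper": 0}, {"x": 0, "y": 0, "z": 0, "twist": 4, "gripper": 0}, {"x": 0, "y": 0, "z": 0, "twist": 0, "gripper": 0}]}}

```text
t: 18.77
tool_pos: [0.5601, 0.139, 0.1415]
tool_rot: [1.284, 1.159, -1.285]
contact_force: [-0.8, 0.5, -2.5]
finger_gap: 0.0138
```

```bash
python3 -c "
from h import *
st()"
```

```text
t 18.77 pos [0.5601 0.139  0.1415] j [0.14 0.16 1.38 0.   1.6  0.25] F [-0.8  0.5 -2.5] M [-0.11  0.5   0.04] gap 0.0138 down [-0.001  0.    -1.   ] y [ 0.995 -0.103 -0.001] yawy -5.9
```

Emit:
{"method": "servo_tool", "body": {"steps": [{"x": 0, "y": 0, "z": 0, "twist": 4, "gripper": 0}, {"x": 0, "y": 0, "z": 0, "twist": 4, "gripper": 0}, {"x": 0, "y": 0, "z": 0, "twist": 4, "gripper": 0}, {"x": 0, "y": 0, "z": 0, "twist": 4, "gripper": 0}]}}

```text
t: 19.27
tool_pos: [0.56, 0.1391, 0.1415]
tool_rot: [1.486, 1.003, -1.487]
contact_force: [-1.7, -0.3, -2.6]
finger_gap: 0.0139
```

```bash
python3 -c "
from h import *
st()"
```

```text
t 19.27 pos [0.56   0.1391 0.1415] j [0.14 0.16 1.38 0.   1.6  0.53] F [-1.7 -0.3 -2.6] M [-0.09  0.63  0.12] gap 0.0139 down [-0.001  0.    -1.   ] y [ 0.927 -0.375 -0.001] yawy -22.0
```

Torque is 0.12 N·m, so the stem is turning against its friction. Smaller batches from here, checking the torque for the stop.

Emit:
{"method": "servo_tool", "body": {"steps": [{"x": 0, "y": 0, "z": 0, "twist": 3, "gripper": 0}, {"x": 0, "y": 0, "z": 0, "twist": 3, "gripper": 0}]}}

```text
t: 19.52
tool_pos: [0.5599, 0.1391, 0.1415]
tool_rot: [1.558, 0.938, -1.56]
contact_force: [-2.3, -0.3, -2.3]
finger_gap: 0.0137
```

```bash
python3 -c "
from h import *
st()"
```

```text
t 19.52 pos [0.5599 0.1391 0.1415] j [0.14 0.16 1.38 0.   1.6  0.63] F [-2.3 -0.3 -2.3] M [-0.06  0.67  0.1 ] gap 0.0137 down [-0.002  0.    -1.   ] y [ 0.883 -0.469 -0.002] yawy -28.0
```

Emit:
{"method": "servo_tool", "body": {"steps": [{"x": 0, "y": 0, "z": 0, "twist": 3, "gripper": 0}, {"x": 0, "y": 0, "z": 0, "twist": 3, "gripper": 0}]}}

```text
t: 19.77
tool_pos: [0.5599, 0.1392, 0.1415]
tool_rot: [1.63, 0.869, -1.633]
contact_force: [-1.9, 0.6, -2.0]
finger_gap: 0.0136
```

```bash
python3 -c "
from h import *
st()"
```

```text
t 19.77 pos [0.5599 0.1392 0.1415] j [0.15 0.16 1.38 0.   1.6  0.74] F [-1.9  0.6 -2. ] M [0.01 0.66 0.05] gap 0.0136 down [-0.002  0.    -1.   ] y [ 0.829 -0.559 -0.002] yawy -34.0
```

Emit:
{"method": "servo_tool", "body": {"steps": [{"x": 0, "y": 0, "z": 0, "twist": 2, "gripper": 0}, {"x": 0, "y": 0, "z": 0, "twist": 2, "gripper": 0}]}}

```text
t: 20.02
tool_pos: [0.56, 0.1391, 0.1415]
tool_rot: [1.678, 0.819, -1.68]
contact_force: [-2.4, 0.6, -2.4]
finger_gap: 0.0139
```

```bash
python3 -c "
from h import *
st()"
```

```text
t 20.02 pos [0.56   0.1391 0.1415] j [0.14 0.16 1.38 0.   1.6  0.81] F [-2.4  0.6 -2.4] M [0.   0.82 0.13] gap 0.0139 down [-0.001  0.    -1.   ] y [ 0.788 -0.616 -0.001] yawy -38.0
```

Emit:
{"method": "servo_tool", "body": {"steps": [{"x": 0, "y": 0, "z": 0, "twist": 2, "gripper": 0}, {"x": 0, "y": 0, "z": 0, "twist": 2, "gripper": 0}]}}

```text
t: 20.27
tool_pos: [0.5602, 0.1391, 0.1415]
tool_rot: [1.726, 0.768, -1.727]
contact_force: [-2.4, -0.0, -2.7]
finger_gap: 0.0137
```

```bash
python3 -c "
from h import *
st()"
```

```text
t 20.27 pos [0.5602 0.1391 0.1415] j [0.14 0.16 1.38 0.   1.6  0.88] F [-2.4 -0.  -2.7] M [0.13 0.89 0.12] gap 0.0137 down [-0.001  0.    -1.   ] y [ 0.742 -0.67  -0.001] yawy -42.1
```

Emit:
{"method": "servo_tool", "body": {"steps": [{"x": 0, "y": 0, "z": 0, "twist": 2, "gripper": 0}, {"x": 0, "y": 0, "z": 0, "twist": 2, "gripper": 0}]}}

```text
t: 20.52
tool_pos: [0.5603, 0.1391, 0.1415]
tool_rot: [1.772, 0.715, -1.773]
contact_force: [-3.5, 0.7, -2.7]
finger_gap: 0.0138
```

```bash
python3 -c "
from h import *
st()"
```

```text
t 20.52 pos [0.5603 0.1391 0.1415] j [0.14 0.16 1.38 0.   1.6  0.95] F [-3.5  0.7 -2.7] M [0.14 1.   0.14] gap 0.0138 down [-0.001  0.    -1.   ] y [ 0.693 -0.72  -0.001] yawy -46.1
```

Emit:
{"method": "servo_tool", "body": {"steps": [{"x": 0, "y": 0, "z": 0, "twist": 2, "gripper": 0}, {"x": 0, "y": 0, "z": 0, "twist": 1, "gripper": 0}]}}

```text
t: 20.78
tool_pos: [0.5603, 0.1391, 0.1415]
tool_rot: [1.806, 0.675, -1.807]
contact_force: [-3.1, 2.2, -3.3]
finger_gap: 0.0138
```

```bash
python3 -c "
from h import *
st()"
```

```text
t 20.77 pos [0.5603 0.1391 0.1415] j [0.14 0.16 1.38 0.   1.6  1.  ] F [-3.1  2.2 -3.3] M [0.21 1.06 0.09] gap 0.0138 down [-0.001  0.    -1.   ] y [ 0.655 -0.755 -0.   ] yawy -49.0
```

Emit:
{"method": "servo_tool", "body": {"steps": [{"x": 0, "y": -0.0006, "z": 0.0003, "twist": 1, "gripper": 0}, {"x": 0, "y": 0, "z": 0, "twist": 2, "gripper": 0}]}}

```text
t: 21.02
tool_pos: [0.5599, 0.1392, 0.1415]
tool_rot: [1.84, 0.632, -1.84]
contact_force: [-3.0, 0.2, -3.8]
finger_gap: 0.0138
```

```bash
python3 -c "
from h import *
st()"
```

```text
t 21.02 pos [0.5599 0.1392 0.1415] j [ 0.15  0.16  1.38 -0.    1.6   1.05] F [-3.   0.2 -3.8] M [0.14 0.85 0.06] gap 0.0138 down [-0. -0. -1.] y [ 0.614 -0.789 -0.   ] yawy -52.1
```

Emit:
{"method": "servo_tool", "body": {"steps": [{"x": 0, "y": 0, "z": 0, "twist": 2, "gripper": 0}, {"x": 0, "y": 0, "z": 0, "twist": 1, "gripper": 0}]}}

```text
t: 21.28
tool_pos: [0.5599, 0.1392, 0.1415]
tool_rot: [1.873, 0.59, -1.873]
contact_force: [-3.0, 0.6, -4.1]
finger_gap: 0.0138
```

```bash
python3 -c "
from h import *
st()"
```

```text
t 21.27 pos [0.5599 0.1392 0.1415] j [0.15 0.16 1.38 0.   1.6  1.11] F [-3.   0.6 -4.1] M [0.19 0.89 0.08] gap 0.0138 down [-0.  0. -1.] y [ 0.573 -0.82  -0.   ] yawy -55.1
```

Emit:
{"method": "servo_tool", "body": {"steps": [{"x": 0, "y": 0, "z": 0, "twist": 2, "gripper": 0}, {"x": 0, "y": 0, "z": 0, "twist": 1, "gripper": 0}]}}

```text
t: 21.52
tool_pos: [0.5598, 0.1393, 0.1415]
tool_rot: [1.906, 0.546, -1.906]
contact_force: [-2.4, 1.1, -4.3]
finger_gap: 0.0139
```

```bash
python3 -c "
from h import *
st()"
```

```text
t 21.52 pos [0.5598 0.1393 0.1415] j [0.15 0.16 1.38 0.   1.6  1.16] F [-2.4  1.1 -4.3] M [0.23 0.91 0.12] gap 0.0139 down [-0.  0. -1.] y [ 0.529 -0.849 -0.   ] yawy -58.0
```

Emit:
{"method": "servo_tool", "body": {"steps": [{"x": 0, "y": 0, "z": 0, "twist": 1.5, "gripper": 0}, {"x": 0, "y": 0, "z": 0, "twist": 1, "gripper": 0}]}}

```text
t: 21.78
tool_pos: [0.5598, 0.1393, 0.1416]
tool_rot: [1.933, 0.508, -1.933]
contact_force: [-2.5, 0.5, -5.2]
finger_gap: 0.0137
```

```bash
python3 -c "
from h import *
st()"
```

```text
t 21.77 pos [0.5598 0.1393 0.1416] j [0.15 0.16 1.38 0.   1.6  1.2 ] F [-2.5  0.5 -5.2] M [0.24 0.92 0.11] gap 0.0137 down [-0.  0. -1.] y [ 0.492 -0.871 -0.   ] yawy -60.5
```

Emit:
{"method": "servo_tool", "body": {"steps": [{"x": 0, "y": 0, "z": 0, "twist": 1.5, "gripper": 0}, {"x": 0, "y": 0, "z": 0, "twist": 1, "gripper": 0}]}}

```text
t: 22.02
tool_pos: [0.5599, 0.1393, 0.1416]
tool_rot: [1.959, 0.47, -1.96]
contact_force: [-2.9, 0.6, -5.9]
finger_gap: 0.014
```

```bash
python3 -c "
from h import *
st()"
```

```text
t 22.02 pos [0.5599 0.1393 0.1416] j [0.15 0.16 1.38 0.   1.6  1.25] F [-2.9  0.6 -5.9] M [0.26 0.85 0.09] gap 0.014 down [-0.  0. -1.] y [ 0.453 -0.891 -0.   ] yawy -63.0
```

Emit:
{"method": "servo_tool", "body": {"steps": [{"x": 0, "y": 0, "z": 0, "twist": 1.5, "gripper": 0}, {"x": 0, "y": 0, "z": 0, "twist": 1, "gripper": 0}]}}

```text
t: 22.28
tool_pos: [0.5599, 0.1392, 0.1416]
tool_rot: [1.986, 0.431, -1.986]
contact_force: [-2.7, 0.7, -5.8]
finger_gap: 0.0135
```

```bash
python3 -c "
from h import *
st()"
```

```text
t 22.27 pos [0.5599 0.1392 0.1416] j [0.15 0.16 1.38 0.   1.6  1.29] F [-2.7  0.7 -5.8] M [0.24 0.8  0.18] gap 0.0135 down [-0.  0. -1.] y [ 0.414 -0.91  -0.   ] yawy -65.5
```

Emit:
{"method": "servo_tool", "body": {"steps": [{"x": 0, "y": 0, "z": 0, "twist": 1, "gripper": 0}, {"x": 0, "y": 0, "z": 0, "twist": 0, "gripper": 0}]}}

```text
t: 22.52
tool_pos: [0.5599, 0.1392, 0.1416]
tool_rot: [1.995, 0.416, -1.995]
contact_force: [-1.7, 0.7, -6.3]
finger_gap: 0.0136
```

```bash
python3 -c "
from h import *
st()"
```

```text
t 22.52 pos [0.5599 0.1392 0.1416] j [ 0.15  0.16  1.38 -0.    1.6   1.31] F [-1.7  0.7 -6.3] M [0.18 0.83 0.31] gap 0.0136 down [ 0. -0. -1.] y [ 0.399 -0.917  0.   ] yawy -66.5
```

Emit:
{"method": "servo_tool", "body": {"steps": [{"x": 0, "y": 0, "z": 0, "twist": 1, "gripper": 0}, {"x": 0, "y": 0, "z": 0, "twist": 0, "gripper": 0}]}}

```text
t: 22.78
tool_pos: [0.56, 0.1392, 0.1416]
tool_rot: [2.006, 0.399, -2.006]
contact_force: [-2.1, 1.5, -5.0]
finger_gap: 0.0138
```

```bash
python3 -c "
from h import *
st()"
```

```text
t 22.77 pos [0.56   0.1392 0.1416] j [0.15 0.16 1.38 0.   1.6  1.32] F [-2.1  1.5 -5. ] M [0.2  0.78 0.32] gap 0.0138 down [ 0.  0. -1.] y [ 0.383 -0.924 -0.   ] yawy -67.5
```

Torque jumped from 0.1 to about 0.32 N·m, so this is the stop. Backing off a few degrees within the play, then lifting out.

Emit:
{"method": "servo_tool", "body": {"steps": [{"x": 0, "y": 0, "z": 0, "twist": -2, "gripper": 0}, {"x": 0, "y": 0, "z": 0, "twist": -2, "gripper": 0}, {"x": -0.002, "y": 0, "z": 0, "twist": 0, "gripper": 0}, {"x": 0, "y": 0, "z": 0, "twist": 0, "gripper": 0}]}}

```text
t: 23.28
tool_pos: [0.5601, 0.1393, 0.1442]
tool_rot: [1.965, 0.463, -1.963]
contact_force: [-3.1, 1.5, -3.7]
finger_gap: 0.0138
```

```bash
python3 -c "
from h import *
st()"
```

```text
t 23.27 pos [0.5601 0.1393 0.1442] j [0.15 0.16 1.38 0.   1.6  1.25] F [-3.1  1.5 -3.7] M [ 0.2   0.81 -0.03] gap 0.0138 down [ 0.001  0.    -1.   ] y [ 0.446 -0.895  0.   ] yawy -63.5
```

Torque is relieved and the lift is easy. Taking it out of the shaft.

Emit:
{"method": "servo_tool", "body": {"steps": [{"x": -0.005, "y": 0, "z": 0, "twist": 0, "gripper": 0}, {"x": -0.005, "y": 0, "z": 0, "twist": 0, "gripper": 0}, {"x": -0.005, "y": 0, "z": 0, "twist": 0, "gripper": 0}, {"x": -0.01, "y": 0, "z": 0, "twist": 0, "gripper": 0}, {"x": -0.02, "y": 0, "z": 0, "twist": 0, "gripper": 0}, {"x": -0.025, "y": 0, "z": 0, "twist": 0, "gripper": 0}, {"x": -0.025, "y": 0, "z": 0, "twist": 0, "gripper": 0}, {"x": -0.025, "y": 0, "z": 0, "twist": 0, "gripper": 0}, {"x": -0.02, "y": 0, "z": 0, "twist": 0, "gripper": 0}, {"x": -0.005, "y": 0, "z": 0, "twist": 0, "gripper": 0}, {"x": 0, "y": 0, "z": 0, "twist": 0, "gripper": 0}]}}

```text
t: 24.65
tool_pos: [0.5604, 0.1391, 0.2893]
tool_rot: [1.966, 0.462, -1.962]
contact_force: [0.3, 0.2, -3.1]
finger_gap: 0.0138
```

```bash
python3 -c "
from h import *
st()"
```

```text
t 24.65 pos [0.5604 0.1391 0.2893] j [ 0.15  0.15  1.1  -0.    1.89  1.25] F [ 0.3  0.2 -3.1] M [-0.12  0.17  0.03] gap 0.0138 down [ 0.002  0.    -1.   ] y [ 0.446 -0.895  0.001] yawy -63.5
```

Free of the shaft. Turning 30° more, so the bar lies as it did originally, and carrying it back above the holder.

Emit:
{"method": "servo_tool", "body": {"steps": [{"x": 0, "y": 0, "z": 0, "twist": 10, "gripper": 0}, {"x": 0, "y": 0, "z": 0, "twist": 10, "gripper": 0}, {"x": 0, "y": 0, "z": 0, "twist": 10, "gripper": 0}, {"x": 0, "y": 0.02, "z": 0.001, "twist": 0, "gripper": 0}, {"x": 0, "y": 0.04, "z": 0.001, "twist": 0, "gripper": 0}, {"x": 0, "y": 0.05, "z": 0.0012, "twist": 0, "gripper": 0}, {"x": 0, "y": 0.05, "z": 0.0012, "twist": 0, "gripper": 0}, {"x": 0, "y": 0.05, "z": 0.0012, "twist": 0, "gripper": 0}, {"x": 0, "y": 0.05, "z": 0.0012, "twist": 0, "gripper": 0}, {"x": 0, "y": 0.04, "z": 0.0012, "twist": 0, "gripper": 0}, {"x": 0, "y": 0.03, "z": 0.0012, "twist": 0, "gripper": 0}, {"x": 0, "y": 0.0176, "z": 0, "twist": 0, "gripper": 0}, {"x": 0, "y": 0, "z": 0, "twist": 0, "gripper": 0}, {"x": 0, "y": 0, "z": 0, "twist": 0, "gripper": 0}]}}

```text
t: 26.4
tool_pos: [0.5297, -0.2063, 0.2887]
tool_rot: [-2.191, 0.064, 2.191]
contact_force: [-0.6, -0.9, -3.5]
finger_gap: 0.0139
```

Run:
```python
from h import *
s,M=st(); ims=[]
for c in ['scene','top']:
    f=r.grab_frame(c); P,ok=cloud(f); C=f['color'].astype(int); ims.append(f['color'])
    d=np.hypot(P[...,0]-s['tool_pos'][0],P[...,1]-s['tool_pos'][1])
    print(c,[(round(z,2),np.median(P[m],0).round(4)) for z in np.arange(.2,.3,.02) for m in [ok&(d<.02)&(abs(P[...,2]-z)<.01)] if m.sum()>3])
    near=(abs(P[...,0]-.54)<.1)&(abs(P[...,1]+.2)<.08)&ok
    m=near&(C[...,2]>90)&(C[...,0]<70)&(abs(P[...,2]-.09)<.006); p=P[m]; print('rim',len(p),rect(p[:,:2]))
a=cv2.resize(ims[0][110:270,80:240],(400,400)); b=cv2.resize(ims[1][100:260,280:440],(400,400))
cv2.imwrite('pics/c7.png',np.hstack([a,b])[:,:,::-1])
```

```text
t 26.4 pos [ 0.5297 -0.2063  0.2887] j [-0.47  0.13  1.12  0.    1.89  1.16] F [-0.6 -0.9 -3.5] M [0.02 0.11 0.02] gap 0.0139 down [ 0.     0.001 -1.   ] y [-0.059 -0.998 -0.001] yawy -93.4
scene [(np.float64(0.2), array([ 0.5373, -0.2036,  0.1934])), (np.float64(0.22), array([ 0.5372, -0.205 ,  0.2194])), (np.float64(0.24), array([ 0.5378, -0.2049,  0.2401])), (np.float64(0.26), array([ 0.5375, -0.2052,  0.2601])), (np.float64(0.28), array([ 0.5376, -0.2042,  0.2799]))]
rim 87 (array([ 525.2, -207.2]), array([46.8, 38.6]), 88.2)
top [(np.float64(0.2), array([ 0.5214, -0.2101,  0.1943]))]
rim 110 (array([ 516.2, -206.3]), array([45.9, 23.4]), 82.6)
```

View pics/c7.png

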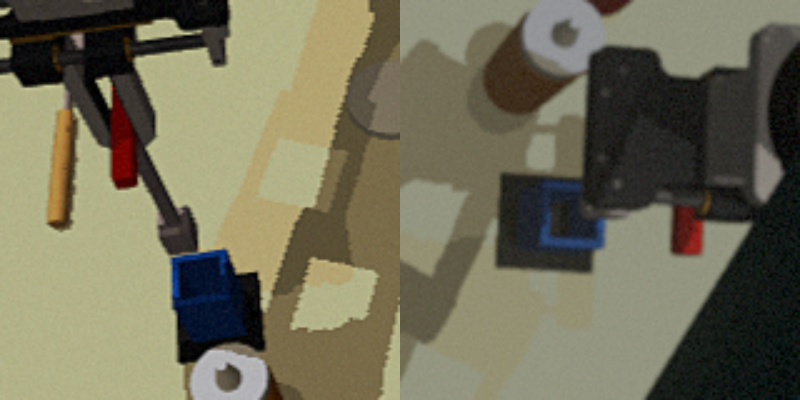

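The key hangs upright above the open holder at about (205,290) in the left view. Lowering it in.

Emit:
{"method": "servo_tool", "body": {"steps": [{"x": 0.02, "y": 0.0008, "z": 0.001, "twist": 0, "gripper": 0}, {"x": 0.025, "y": 0, "z": 0, "twist": 0, "gripper": 0}, {"x": 0.015, "y": 0, "z": 0, "twist": 0, "gripper": 0}, {"x": 0.01, "y": 0, "z": 0, "twist": 0, "gripper": 0}, {"x": 0.01, "y": 0, "z": 0, "twist": 0, "gripper": 0}, {"x": 0.015, "y": 0, "z": 0, "twist": 0, "gripper": 0}, {"x": 0.02, "y": 0, "z": 0, "twist": 0, "gripper": 0}, {"x": 0.015, "y": 0, "z": 0, "twist": 0, "gripper": 0}, {"x": 0.01, "y": 0, "z": 0, "twist": 0, "gripper": 0}, {"x": 0.006, "y": 0, "z": 0, "twist": 0, "gripper": 0}, {"x": 0, "y": 0, "z": 0, "twist": 0, "gripper": 0}, {"x": 0, "y": 0, "z": 0, "twist": 0, "gripper": 0}]}}

```text
t: 28.0
tool_pos: [0.5291, -0.2081, 0.1434]
tool_rot: [-2.192, 0.067, 2.189]
contact_force: [0.1, 0.1, -1.9]
finger_gap: 0.0138
```

```bash
python3 -c "
from h import *
st()"
```

```text
t 28.0 pos [ 0.5291 -0.2081  0.1434] j [-0.47  0.14  1.4   0.    1.6   1.16] F [ 0.1  0.1 -1.9] M [-0.07  0.21  0.  ] gap 0.0138 down [ 0.001 -0.001 -1.   ] y [-0.061 -0.998  0.   ] yawy -93.5
```

Emit:
{"method": "servo_tool", "body": {"steps": [{"x": 0.003, "y": 0, "z": 0, "twist": 0, "gripper": 0}, {"x": 0.003, "y": 0, "z": 0, "twist": 0, "gripper": 0}, {"x": 0.0015, "y": 0, "z": 0, "twist": 0, "gripper": 0}, {"x": 0, "y": 0, "z": 0, "twist": 0, "gripper": 0}]}}

```text
t: 28.5
tool_pos: [0.5285, -0.2078, 0.1349]
tool_rot: [-2.19, 0.066, 2.191]
contact_force: [-0.7, -0.5, -3.0]
finger_gap: 0.0134
```

Emit:
{"method": "servo_tool", "body": {"steps": [{"x": 0.001, "y": 0, "z": 0, "twist": 0, "gripper": 0}, {"x": 0, "y": 0, "z": 0, "twist": 0, "gripper": 0}]}}

```text
t: 28.75
tool_pos: [0.5288, -0.208, 0.1344]
tool_rot: [-2.191, 0.067, 2.19]
contact_force: [-0.2, 0.8, -2.5]
finger_gap: 0.0137
```

Emit:
{"method": "servo_tool", "body": {"steps": [{"x": 0.0008, "y": 0, "z": 0, "twist": 0, "gripper": 0}, {"x": 0, "y": 0, "z": 0, "twist": 0, "gripper": 0}]}}

```text
t: 29.0
tool_pos: [0.529, -0.2081, 0.1344]
tool_rot: [-2.193, 0.067, 2.189]
contact_force: [-1.3, 1.2, 2.5]
finger_gap: 0.0137
```

Emit:
{"method": "servo_tool", "body": {"steps": [{"x": 0.0006, "y": 0, "z": 0, "twist": 0, "gripper": 0}, {"x": 0, "y": 0, "z": 0, "twist": 0, "gripper": 0}]}}

```text
t: 29.25
tool_pos: [0.5292, -0.2081, 0.1344]
tool_rot: [-2.194, 0.067, 2.189]
contact_force: [-0.9, -0.0, 5.7]
finger_gap: 0.0139
```

It stands on the floor, with contact force up to +5.7 N. Unloading, opening and rising.

Emit:
{"method": "servo_tool", "body": {"steps": [{"x": -0.001, "y": 0, "z": 0, "twist": 0, "gripper": 0}, {"x": 0, "y": 0, "z": 0, "twist": 0, "gripper": 0.06}, {"x": 0, "y": 0, "z": 0, "twist": 0, "gripper": 0.06}, {"x": 0, "y": 0, "z": 0, "twist": 0, "gripper": 0.06}, {"x": 0, "y": 0, "z": 0, "twist": 0, "gripper": 0.06}, {"x": 0, "y": 0, "z": 0, "twist": 0, "gripper": 0.06}, {"x": 0, "y": 0, "z": 0, "twist": 0, "gripper": 0.06}, {"x": -0.01, "y": 0, "z": 0, "twist": 0, "gripper": 0.06}, {"x": -0.03, "y": 0, "z": 0, "twist": 0, "gripper": 0.06}, {"x": -0.05, "y": 0, "z": 0, "twist": 0, "gripper": 0.06}, {"x": -0.05, "y": 0, "z": 0, "twist": 0, "gripper": 0.06}, {"x": 0, "y": 0, "z": 0, "twist": 0, "gripper": 0.06}, {"x": 0, "y": 0, "z": 0, "twist": 0, "gripper": 0.06}]}}

```text
t: 30.88
tool_pos: [0.5286, -0.2079, 0.2737]
tool_rot: [-2.191, 0.066, 2.19]
contact_force: [0.6, -0.0, -0.1]
finger_gap: 0.0601
```

Run:
```python
from h import *
s,M=st(); ims=[]
for c in ['scene','wrist']:
    f=r.grab_frame(c); P,ok=cloud(f); C=f['color'].astype(int); ims.append(f['color'])
    red=(abs(P[...,0]-.54)<.1)&(abs(P[...,1]+.2)<.08)&ok&(C[...,0]>90)&(C[...,1]<60)&(C[...,2]<60)&(P[...,2]>.1); p=P[red]
    if len(p)>5: print(c,len(p),rect(p[:,:2]),np.percentile(p[:,2],[2,50,98]).round(4),np.linalg.svd(p-p.mean(0),full_matrices=False)[2][0].round(3))
cv2.imwrite('pics/c8.png',cv2.resize(np.hstack(ims),(800,300))[:,:,::-1])
```

```text
t 30.88 pos [ 0.5286 -0.2079  0.2737] j [-0.47  0.13  1.16  0.    1.86  1.16] F [ 0.6 -0.  -0.1] M [0.03 0.16 0.04] gap 0.0601 down [ 0.  0. -1.] y [-0.061 -0.998 -0.   ] yawy -93.5
scene 246 (array([ 532.9, -207.1]), array([12.3, 88.4]), 86.0) [0.1713 0.1737 0.176 ] [ 0.997 -0.075  0.005]
wrist 1171 (array([ 529. , -206.1]), array([12.5, 86.5]), 86.1) [0.1726 0.174  0.1754] [-0.998  0.067 -0.001]
```

View pics/c8.png

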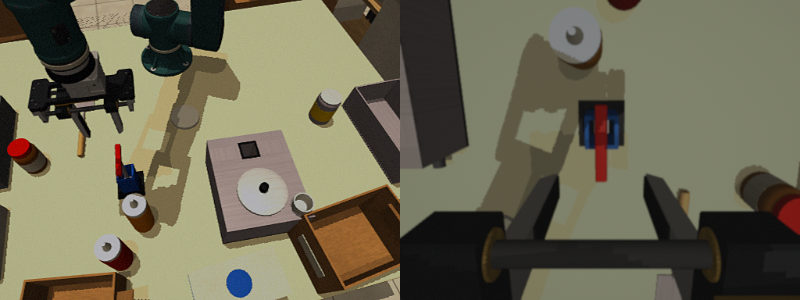

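Both cameras show the key upright in the holder, bar top at 0.174 as at the start. The gripper is open and clear, and the surroundings look undisturbed. Handing in.

```bash
python3 -c "
from h import *
print(r.job_done()); st()"
```

```text
the job is handed in; nothing more can be done
None
the job is handed in; nothing more can be done
```

The drain valve should be closed and the key is back in its holder. I handed the job in at about 31 s of the 72 s allowed; no verdict was reported.

**What I did**
- I gripped the key by its bar and lowered it down the shaft until it touched the stem.
- Under about 6 N I turned it clockwise, and it dropped after roughly 70°. I then lowered it to about 114.5 mm deep.
- I turned it about 77° more, until the turning moment jumped from 0.1 to 0.32 N·m. I took that as the stop.
- I backed off 4°, lifted the key out, stood it in the holder, opened the gripper and rose clear.

**Last checks**
- **Key:** it stands upright, with the bar top at 0.174 m as at the start and the bar centre within about 3 mm of the holder axis.
- **Gripper:** it is open at 60 mm with about 0 N on the tool.
- **Bystanders:** nothing else looked moved in the last picture. I judged this by eye, not by measurement.
- **Stem:** its angle could not be read. The stop is inferred from the torque jump and the angle turned, which is more than the stem's full 60° range plus likely play.

**Disagreement:** the fingertips were about 28 mm shorter than the text says, about 17 mm behind the reported TCP rather than 11 mm ahead. The first grasp closed on nothing just above the bar. I corrected this from the wrist depth image and the second grasp held.

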